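# Load the pendant frames into the curing tray

## Robot

A 6-joint arm with a two-finger parallel gripper is mounted at the origin on the work surface. World frame = base frame: x ahead of the robot, y to its left, z up, the work surface at z = 0. Lengths are in mm, angles in rad, forces in N, time in s.
With the tool pointing down it reaches from about 300 to 875 mm from the base axis. Payload 6.4 kg.
Tool frame: the origin (TCP) lies between the finger pads; the fingertips stand ahead of it and the grasp point (between the pads) lies 5 mm behind it (ctrl.nose_length is the z of the fingertips in the tool frame, in mm); z points along the fingers, y is the line along which they close (so a half turn about z gives the same grasp; the last joint's range is limited). The gripper opens to 88 mm and grips with 3 to 60 N. Pads are 18 mm wide; open, the fingers measure 123 mm over their backs; the gripper's body (75 mm by 187 mm) begins 45 mm behind the grasp point.
Start: joints at [0.931, 0.181, 1.607, -0, 1.354, -0.206], TCP at [241.676, 521.761, 252.714] pointing down, gripper open.
Joint ranges: [-2.99, 2.99], [-0.89, 2.07], [0.3, 2.58], [-1.14, 4.28], [0, 2.63], [-3.12, 3.12]. Speed limits (rad/s): [2.57, 2.57, 3.01, 3.14, 3.14, 3.14].

## Interface

Orientations are given as [roll, pitch, yaw] about the fixed x, y, z axes, in that order (R = Rz(yaw) Ry(pitch) Rx(roll)).
In Python, from bench import ctrl gives the robot as it stands.
- The arm moves only by the tool arm_command, never from a script. Its argument "targets" is a list that holds one entry, the list of rows, each a list of 6 numbers: the shift along the world's x, y, z in units of 50 mm (1.0 is 50 mm), then the turn, a rotation vector about the world's x, y, z in units of 6 degrees (1.0 is 6 degrees). In form: [[[dx, dy, dz, wx, wy, wz], ...]]. A call has 1 to 10 rows; each row is the pose to reach, as a shift and turn from the pose commanded when the call began; what a row does not reach only later rows make up. A row lasts 1/8 s, in which the tool goes at most 62.5 mm and 10.7 degrees, less where a joint would pass 70% of its speed; a pose out of reach is approached as far as the arm can. A call with a gripper value outside its range is refused whole. "hand" is the closure, from 0 (fully open) to 1 (shut), set as the call begins (left out, the last holds). The fingers move at their own pace and stop on an object; "force" is the grip in N (left out, the last holds). Time passes only in rows, so rows that repeat a pose let the fingers close. It gives the time, the measured TCP pose, the force, the opening and the grip force at its end, in the units of the state.
- ctrl.get_state(): the state, without advancing time (a new reading comes with each control period).
- ctrl.grab_frame(name): name is "side" or "top"; returns (picture, depth): 400x640x3 uint8, red, green, blue; 400x640 float32, mm along the optical axis (not along the pixel's ray), 0 where there is no reading.
- ctrl.get_calibration(name): a dict with "camera_matrix" (3x3 intrinsics, pixels), "dist" ([k1, k2, p1, p2, k3] as OpenCV has them; the pictures are not rectified), "position" and "rotation" of the camera in the world. Camera axes: x right, y down, z forward; pixel columns grow to the right and rows downward; lengths in mm; the calibration is good to about 2 mm. A picture is of the moment at which its call begins. get_calibration takes no time and is no camera call.
- ctrl.sign_off(): hands the job in; it is judged then, once.
The state is a dict: "time": time; "joints": joint angles; "qd": joint speeds; "joint_efforts": joint torques, N m; "eef_pos": TCP position; "ee_rot": TCP orientation; "wrist_force": force on the tool from outside, world axes, zero at the start; "wrist_torque": the same for the moment, N m; "width": finger opening in mm; "finger_force": force on a finger pad.
Only numpy, scipy, OpenCV 4.12 (cv2) and the standard library are available. Lean on these libraries where they do the work, as an engineer would, in place of code of your own. Each camera call takes 0.05 s, during which the arm holds its last target. There are 200 camera calls.

## Task

Put the four wooden pendant frames that have an opening cut through them into the curing tray, each in the pocket whose floor has its own colour, lying flat inside the pocket and pointing along its length. Leave the two solid, uncut blanks where they lie on the board.

Things in the scene. Friction and masses are not known exactly. Their poses are not given: they have to be found in the camera images.
- frame_purple: purple wooden pendant frame, loose, flat on the 6 mm thick plywood board: six-sided leaf outline 70 mm long (x), 34 wide (y), 16 thick (z), with a leaf-shaped hole about 16 mm wide right through its middle; about 20 g. The middle 34 mm of its long sides is straight: grasp it there, across the 34 mm. Origin: centre of the underside, z up. Either end may point either way.
- frame_orange: orange-red wooden pendant frame, loose, flat on the 6 mm thick plywood board: six-sided leaf outline 70 mm long (x), 34 wide (y), 16 thick (z), with a leaf-shaped hole about 16 mm wide right through its middle; about 20 g. The middle 34 mm of its long sides is straight: grasp it there, across the 34 mm. Origin: centre of the underside, z up. Either end may point either way.
- frame_brown: dark brown wooden pendant frame, loose, flat on the 6 mm thick plywood board: six-sided leaf outline 70 mm long (x), 34 wide (y), 16 thick (z), with a leaf-shaped hole about 16 mm wide right through its middle; about 20 g. The middle 34 mm of its long sides is straight: grasp it there, across the 34 mm. Origin: centre of the underside, z up. Either end may point either way.
- frame_green: green wooden pendant frame, loose, flat on the 6 mm thick plywood board: six-sided leaf outline 70 mm long (x), 34 wide (y), 16 thick (z), with a leaf-shaped hole about 16 mm wide right through its middle; about 20 g. The middle 34 mm of its long sides is straight: grasp it there, across the 34 mm. Origin: centre of the underside, z up. Either end may point either way.
- solid_purple: purple uncut pendant blank, loose, on the board: outline, size (70 x 34 x 16 mm), axes and origin as the frames, but solid, with no hole; about 30 g. It stays where it lies. Tweezers (100 mm, 7 high) and a corked vial (22 mm wide, 38 high) lie between the two columns of frames and blanks.
- solid_orange: orange-red uncut pendant blank, loose, on the board: outline, size (70 x 34 x 16 mm), axes and origin as the frames, but solid, with no hole; about 30 g. It stays where it lies. Tweezers (100 mm, 7 high) and a corked vial (22 mm wide, 38 high) lie between the two columns of frames and blanks.
- plate_purple: purple fixed plate flooring one of the 2 x 2 pockets of the low light-grey tray: 98 mm long (x), 62 wide (y), 2 thick. Origin: centre of its underside, 4 mm above the table; its top is 6 mm above it. The pocket, same centre, is 100 x 64 mm inside; its ribs and rim are 5 mm wide and stand 3 mm above the plate's top. Which colour is where changes.
- plate_orange: orange-red fixed plate flooring one of the 2 x 2 pockets of the low light-grey tray: 98 mm long (x), 62 wide (y), 2 thick. Origin: centre of its underside, 4 mm above the table; its top is 6 mm above it. The pocket, same centre, is 100 x 64 mm inside; its ribs and rim are 5 mm wide and stand 3 mm above the plate's top. Which colour is where changes.
- plate_brown: dark brown fixed plate flooring one of the 2 x 2 pockets of the low light-grey tray: 98 mm long (x), 62 wide (y), 2 thick. Origin: centre of its underside, 4 mm above the table; its top is 6 mm above it. The pocket, same centre, is 100 x 64 mm inside; its ribs and rim are 5 mm wide and stand 3 mm above the plate's top. Which colour is where changes.
- plate_green: green fixed plate flooring one of the 2 x 2 pockets of the low light-grey tray: 98 mm long (x), 62 wide (y), 2 thick. Origin: centre of its underside, 4 mm above the table; its top is 6 mm above it. The pocket, same centre, is 100 x 64 mm inside; its ribs and rim are 5 mm wide and stand 3 mm above the plate's top. Which colour is where changes.
Things that resemble listed ones, but are neither listed nor needed, are in the scene too. What is shaped like the frame_orange but blue, white or yellow is not meant.

How it is judged:
By the outcome, as a careful person would: the job done as asked, in the order asked, and still so for the second after the job is handed in, with the robot touching nothing.
It also fails if it takes over 99 s, if anything falls off the work surface, if the arm or the gripper's body presses on something with over 40 N, if the wrist force passes 120 N, or if a joint passes its speed limit or range.

## Working session

There is one attempt and no reset: what is moved stays moved. The work goes in short steps, Python scripts to look and compute and a tool call to move; the robot and the scene stay as the last step left them, time stands still between calls to the robot, and variables do not carry over. Pictures are saved under pics/ and viewed, at most 14 in all, crops included, and the job is handed in when it is done.

Besides the shell and the picture viewer there is one more tool, called after "Call:" as name([rows], argument=value, ...), one row to a line, values as JSON. arm_command: Moves the arm, as the interface text tells. Its arguments: {"type":"object","properties":{"targets":{"type":"array"},"hand":{"type":"number"},"force":{"type":"number"}},"required":["targets"]}

```bash
mkdir -p pics
cat > h.py <<'E'
import numpy as np, cv2
from bench import ctrl
def grab(n,f):
    im,d=ctrl.grab_frame(n); cv2.imwrite('pics/'+f+'.png',im[:,:,::-1]); np.savez('/tmp/'+f+'.npz',im=im,d=d); return im,d
def ray(n,uv):
    c=ctrl.get_calibration(n); K=np.array(c['camera_matrix'],float)
    p=cv2.undistortPoints(np.array(uv,float).reshape(-1,1,2),K,np.array(c['dist'],float))[:,0]
    return np.c_[p,np.ones(len(p))]@np.array(c['rotation'],float).T,np.array(c['position'],float)
def onz(n,uv,z):
    r,p=ray(n,uv); return p+r*((z-p[2])/r[:,2])[:,None]
E
python3 - <<'E'
from h import *
grab('top','t0');grab('side','s0')
for n in('top','side'):print(ctrl.get_calibration(n))
print(ctrl.get_state(),ctrl.nose_length)
E
```

```text
{'camera_matrix': array([[362.36404616,   0.        , 318.48316267],
       [  0.        , 362.36404616, 191.68645111],
       [  0.        ,   0.        ,   1.        ]]), 'dist': array([-0.00808302,  0.        ,  0.        ,  0.        ,  0.        ]), 'position': array([374.46417527, -98.5810206 , 827.20750266]), 'rotation': array([-2.93952303e+00,  2.30603208e-03, -1.38532915e+00])}
{'camera_matrix': array([[480.23322603,   0.        , 324.18488537],
       [  0.        , 480.23322603, 192.71930858],
       [  0.        ,   0.        ,   1.        ]]), 'dist': array([-0.00208827,  0.        ,  0.        ,  0.        ,  0.        ]), 'position': array([ 221.61633895, -925.77893705,  682.94947634]), 'rotation': array([-2.18281939, -0.00282189, -0.3421818 ])}
{'time': 0.1, 'joints': array([ 9.30675212e-01,  1.81464706e-01,  1.60787944e+00, -1.60378014e-06,
        1.35379231e+00, -2.06302299e-01]), 'qd': array([ 0.0008208 , -0.00140681, -0.00119742, -0.00039009,  0.00064203,
        0.0009727 ]), 'joint_efforts': array([ 1.51516924e-04, -4.34815085e+01, -3.42694867e+01,  7.04419543e-02,
        3.40386259e-02, -5.71443002e-05]), 'eef_pos': array([241.40783298, 521.37642384, 251.9151686 ]), 'ee_rot': array([-3.14008127e+00, -3.14703280e-04,  2.70777395e+00]), 'wrist_force': array([0.41846056, 1.60290564, 0.3772302 ]), 'wrist_torque': array([ 0.02768417, -0.031089  ,  0.03712377]), 'finger_force': 0.0, 'width': 88.46930462325666} 14.0
```

View pics/t0.png

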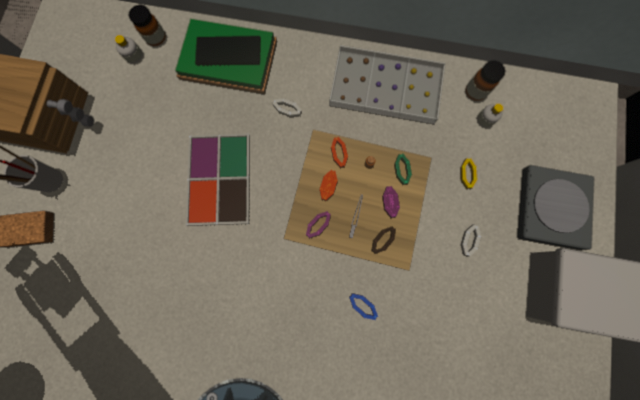

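View pics/s0.png

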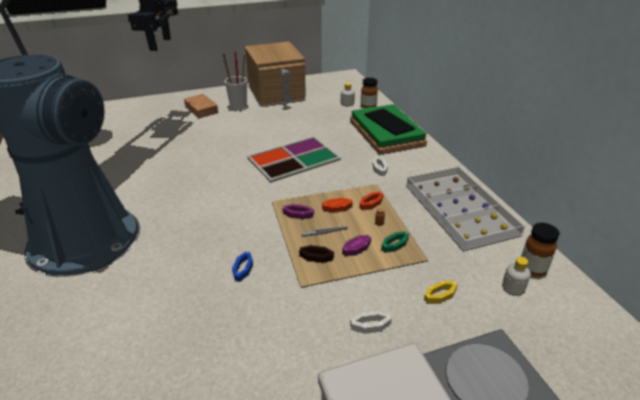

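The top view shows the tray at about (188–250, 136–224) and the board at (285–432, 130–268). The frames are orange (340,152), green (403,168), purple (318,225) and brown (384,240); the solid blanks are at (328,185) and (391,202).

```bash
cat >> h.py <<'E'
from scipy.spatial.transform import Rotation as R
def ray(n,uv):
    c=ctrl.get_calibration(n); K=np.array(c['camera_matrix'],float)
    p=cv2.undistortPoints(np.array(uv,float).reshape(-1,1,2),K,np.array(c['dist'],float))[:,0]
    return np.c_[p,np.ones(len(p))]@R.from_euler('xyz',c['rotation']).as_matrix().T,np.array(c['position'],float)
E
python3 - <<'E'
from h import *
im=np.load('/tmp/t0.npz')['im']
c=im[125:275,180:440]
cv2.imwrite('pics/c0.png',cv2.resize(c,None,fx=3,fy=3,interpolation=cv2.INTER_CUBIC)[:,:,::-1])
hsv=cv2.cvtColor(im,cv2.COLOR_RGB2HSV)
for n,(u,v) in dict(orange=(340,152),green=(403,168),purple=(318,225),brown=(384,240),sorange=(328,185),spurple=(391,202)).items():
    # difference from wood colour: ratio chroma + darkness
    w=im[v-20:v+21,u-20:u+21].astype(int)
    lab=cv2.cvtColor(w.astype(np.uint8),cv2.COLOR_RGB2LAB).astype(int)
    bg=np.median(lab.reshape(-1,3),0)
    m=(np.abs(lab-bg).sum(2)>35).astype(np.uint8)
    k,l,s,cen=cv2.connectedComponentsWithStats(m)
    i=min(range(1,k),key=lambda i:np.hypot(*(cen[i]-20))-s[i,4]/20)
    cnt=cv2.findContours((l==i).astype(np.uint8),cv2.RETR_EXTERNAL,cv2.CHAIN_APPROX_NONE)[0][0][:,0]
    P=onz('top',cnt+[u-20,v-20],20)[:,:2].astype(np.float32)
    r=cv2.minAreaRect(P); a=r[2] if r[1][0]>r[1][1] else r[2]+90
    print(n,s[i,4],np.round(r[0],1),np.round(r[1],1),'long axis deg',round((a+90)%180-90,1))
print('tray',onz('top',[(219.5,157),(233,157),(203.5,157),(203,201),(233,201)],6).round(0))
E
```

```text
orange 283 [637.6 -95.6] [74.5 35.2] long axis deg 21.8
green 326 [ 624.8 -246.2] [72.5 37.7] long axis deg 15.6
purple 312 [463.2 -79.1] [36.3 71.2] long axis deg -34.1
brown 311 [ 456.7 -226.9] [36. 72.] long axis deg -31.5
sorange 384 [555.8 -85.2] [34.8 71.6] long axis deg -8.5
spurple 428 [ 544.  -230.8] [73.6 37.5] long axis deg 17.5
tray [[579. 180.   6.]
 [585. 148.   6.]
 [572. 217.   6.]
 [469. 192.   6.]
 [482. 124.   6.]]
```

View pics/c0.png

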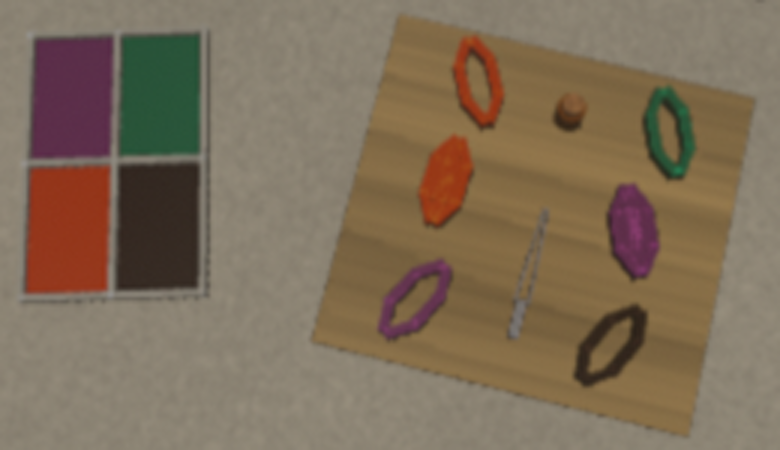

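Run:
```python
from h import *
im=np.load('/tmp/t0.npz')['im']
q=dict(purple=[(34,40),(112,38),(112,157),(30,157)],green=[(121,36),(200,34),(199,155),(120,158)],orange=[(30,168),(110,165),(109,291),(25,292)],brown=[(118,165),(199,163),(199,289),(117,291)])
for n,c in q.items():
    P=onz('top',np.array(c)/3+[180,125]-0.33,6)[:,:2].astype(np.float32)
    r=cv2.minAreaRect(P); a=r[2] if r[1][0]>r[1][1] else r[2]+90
    print(n,P.mean(0).round(1),np.round(r[1],1),round((a+90)%180-90,1))
print('vial, tweezers',onz('top',np.array([(570,112),(513,335),(545,212)])/3+[180,125],10).round(0))
```

```text
purple [571.5 216.4] [98.6 64. ] 12.8
green [586.1 148.6] [100.2  63. ] 12.5
orange [469.3 193.2] [98.4 63.9] 12.8
brown [483.6 125.6] [99.4 63. ] 12.9
vial, tweezers [[ 630. -171.   10.]
 [ 451. -157.   10.]
 [ 548. -165.   10.]]
```

Call:
arm_command([
  [[4.43,-12.02,-2.0,0,0,-1.53],[4.43,-12.02,-2.0,0,0,-1.53],[4.43,-12.02,-2.0,0,0,-1.53],[4.43,-12.02,-2.0,0,0,-1.53],[4.43,-12.02,-2.0,0,0,-1.53],[4.43,-12.02,-2.0,0,0,-1.53],[4.43,-12.02,-2.0,0,0,-1.53],[4.43,-12.02,-2.0,0,0,-1.53],[4.43,-12.02,-2.0,0,0,-1.53],[4.43,-12.02,-2.0,0,0,-1.53]],
], hand=0.3, force=15)

```text
time: 1.35
eef_pos: [455.5, -59.7, 156.0]
ee_rot: [3.141, 0.0, 2.547]
wrist_force: [-0.5, 1.2, 1.1]
width: 61.7
finger_force: 0.0
```

Call:
arm_command([
  [[0,0,0,0,0,0],[0,0,0,0,0,0]],
])

```text
time: 1.6
eef_pos: [454.5, -57.3, 155.8]
ee_rot: [-3.142, -0.002, 2.547]
wrist_force: [-0.0, 0.3, -0.0]
width: 61.6
finger_force: 0.0
```

Call:
arm_command([
  [[0.174,-0.436,-0.6,0,0,0],[0.174,-0.436,-1.5,0,0,0],[0.174,-0.436,-2.2,0,0,0],[0.174,-0.436,-2.4,0,0,0],[0.174,-0.436,-2.4,0,0,0]],
])

```text
time: 2.22
eef_pos: [463.8, -78.4, 36.5]
ee_rot: [-3.142, -0.001, 2.549]
wrist_force: [0.8, -0.1, 0.4]
width: 61.8
finger_force: 0.0
```

Call:
arm_command([
  [[0,0,-0.21,0,0,0],[0,0,-0.21,0,0,0]],
])

```text
time: 2.48
eef_pos: [464.1, -79.4, 26.1]
ee_rot: [3.142, 0.001, 2.548]
wrist_force: [-0.1, 0.6, 0.7]
width: 61.6
finger_force: 0.0
```

Run:
```python
from h import *
im,d=grab('side','s1')
cv2.imwrite('pics/s1c.png',cv2.resize(im[140:300,230:440],None,fx=3,fy=3,interpolation=cv2.INTER_CUBIC)[:,:,::-1])
```

```text
(no output)
```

View pics/s1c.png

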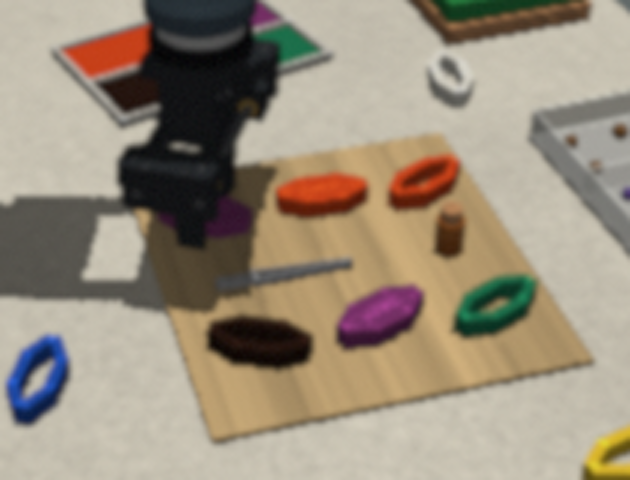

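The near finger, at crop (190,240), stands beside the middle of the purple frame and clear of the tweezers, so I'll close.

Call:
arm_command([
  [[0,0,0,0,0,0],[0,0,0,0,0,0],[0,0,0,0,0,0],[0,0,0,0,0,0],[0,0,0,0,0,0],[0,0,0,0,0,0]],
], hand=1, force=12)

```text
time: 3.28
eef_pos: [464.0, -79.6, 26.0]
ee_rot: [-3.142, 0.0, 2.548]
wrist_force: [-1.6, -1.2, 2.4]
width: 34.3
finger_force: 11.8
```

Call:
arm_command([
  [[0,0,0.8,0,0,0],[0.2,0.6,1.4,0,0,1.5],[2.15,5.92,1.4,0,0,7.8],[2.15,5.92,1.4,0,0,7.8],[2.15,5.92,1.4,0,0,7.8],[2.15,5.92,1.4,0,0,7.8],[2.15,5.92,1.4,0,0,7.8],[2.15,5.92,1.4,0,0,7.8],[2.15,5.92,1.4,0,0,7.8],[2.15,5.92,1.4,0,0,7.8]],
])

```text
time: 4.53
eef_pos: [571.0, 215.3, 95.6]
ee_rot: [-3.141, -0.001, -2.92]
wrist_force: [0.0, -0.5, 0.7]
width: 34.3
finger_force: 11.8
```

Call:
arm_command([
  [[0,0,-0.8,0,0,0],[0,0,-1.2,0,0,0],[0,0,-1.38,0,0,0],[0,0,-1.38,0,0,0],[0,0,-1.38,0,0,0]],
])

```text
time: 5.15
eef_pos: [572.1, 216.6, 27.6]
ee_rot: [-3.142, 0.001, -2.919]
wrist_force: [0.1, 0.0, 0.2]
width: 33.9
finger_force: 11.9
```

Call:
arm_command([
  [[0,0,0,0,0,0],[0,0,0,0,0,0],[0,0,0,0,0,0]],
], hand=0.45)

```text
time: 5.52
eef_pos: [571.5, 216.6, 27.0]
ee_rot: [-3.142, 0.0, -2.919]
wrist_force: [-0.2, 0.3, -0.1]
width: 48.5
finger_force: 0.0
```

Call:
arm_command([
  [[0,0,0.6,0,0,0],[0,0,1.4,0,0,0],[1.32,-6.24,1.4,0,0,1.5],[1.32,-6.24,1.4,0,0,1.5],[1.32,-6.24,1.4,0,0,1.5],[1.32,-6.24,1.4,0,0,1.5],[1.32,-6.24,1.4,0,0,1.5],[1.32,-6.24,1.4,0,0,1.5],[1.32,-6.24,1.4,0,0,1.5],[1.32,-6.24,1.4,0,0,1.5]],
], hand=0.35)

```text
time: 6.78
eef_pos: [637.0, -93.6, 96.5]
ee_rot: [3.141, -0.001, -2.76]
wrist_force: [-0.0, -0.2, -0.1]
width: 57.3
finger_force: 0.0
```

Run:
```python
from h import *
im,d=grab('top','t2')
cv2.imwrite('pics/t2c.png',cv2.resize(im[125:275,180:440],None,fx=3,fy=3,interpolation=cv2.INTER_CUBIC)[:,:,::-1])
s=ctrl.get_state();print(s['eef_pos'],s['ee_rot'])
```

```text
[637.08318724 -93.52689605  96.65207064] [ 3.14091134e+00 -4.04184075e-04 -2.75964886e+00]
```

View pics/t2c.png

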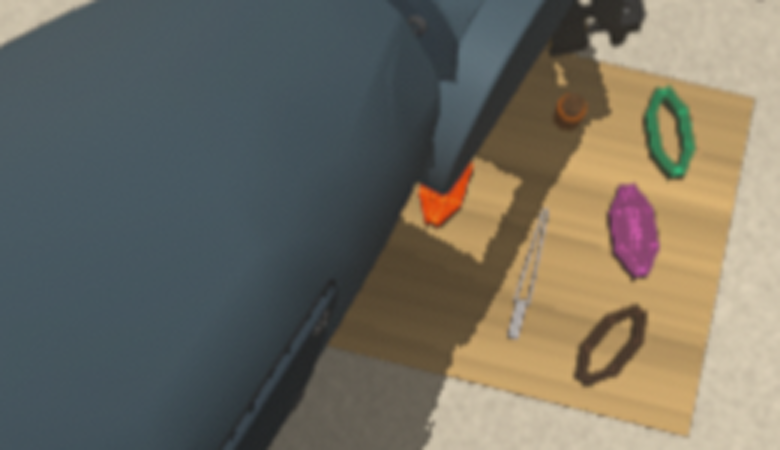

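The arm hides the tray and the orange frame, the rest of the board is undisturbed. I'll go on with the measured poses and check the tray later.

Call:
arm_command([
  [[0.01,-0.04,-0.8,0,0,0],[0.01,-0.04,-1.2,0,0,0],[0.01,-0.04,-1.41,0,0,0],[0.01,-0.04,-1.41,0,0,0],[0.01,-0.04,-1.41,0,0,0]],
])

```text
time: 7.45
eef_pos: [638.7, -97.6, 27.4]
ee_rot: [-3.14, 0.001, -2.762]
wrist_force: [1.3, -0.2, 0.7]
width: 57.4
finger_force: 0.0
```

Call:
arm_command([
  [[0,0,0,0,0,0],[0,0,0,0,0,0],[0,0,0,0,0,0],[0,0,0,0,0,0],[0,0,0,0,0,0],[0,0,0,0,0,0]],
], hand=1)

```text
time: 8.2
eef_pos: [638.2, -97.6, 26.8]
ee_rot: [-3.141, 0.0, -2.762]
wrist_force: [-0.5, 0.7, 5.2]
width: 33.9
finger_force: 12.0
```

Call:
arm_command([
  [[0,0,0.8,0,0,0],[-0.2,0.4,1.4,0,0,0],[-3.38,5.82,1.4,0,0,-1.5],[-3.38,5.82,1.4,0,0,-1.5],[-3.38,5.82,1.4,0,0,-1.5],[-3.38,5.82,1.4,0,0,-1.5],[-3.38,5.82,1.4,0,0,-1.5],[-3.38,5.82,1.4,0,0,-1.5],[-3.38,5.82,1.4,0,0,-1.5],[-3.38,5.82,1.4,0,0,-1.5]],
])

```text
time: 9.45
eef_pos: [469.9, 192.4, 96.3]
ee_rot: [-3.141, 0.0, -2.921]
wrist_force: [0.0, 1.1, -0.3]
width: 33.7
finger_force: 12.0
```

Call:
arm_command([
  [[0,0,-0.8,0,0,0],[0,0,-1.2,0,0,0],[0,0,-1.38,0,0,0],[0,0,-1.38,0,0,0],[0,0,-1.38,0,0,0]],
])

```text
time: 10.07
eef_pos: [469.8, 193.2, 27.9]
ee_rot: [-3.142, 0.001, -2.92]
wrist_force: [0.7, -0.1, 0.0]
width: 33.9
finger_force: 12.0
```

Call:
arm_command([
  [[0,0,0,0,0,0],[0,0,0,0,0,0],[0,0,0,0,0,0]],
], hand=0.45)

```text
time: 10.45
eef_pos: [469.0, 193.6, 27.5]
ee_rot: [-3.142, 0.0, -2.919]
wrist_force: [0.8, -0.3, 1.0]
width: 48.6
finger_force: 0.0
```

Call:
arm_command([
  [[0,0,0.6,0,0,0],[0,0,1.4,0,0,0],[-0.25,-8.41,1.4,0,0,-7.38],[-0.25,-8.41,1.4,0,0,-7.38],[-0.25,-8.41,1.4,0,0,-7.38],[-0.25,-8.41,1.4,0,0,-7.38],[-0.25,-8.41,1.4,0,0,-7.38],[-0.25,-8.41,1.4,0,0,-7.38],[-0.25,-8.41,1.4,0,0,-7.38],[-0.25,-8.41,1.4,0,0,-7.38]],
], hand=0.35)

```text
time: 11.7
eef_pos: [456.5, -230.3, 97.7]
ee_rot: [-3.141, 0.002, 2.587]
wrist_force: [-0.3, 0.3, -0.5]
width: 57.2
finger_force: 0.0
```

Call:
arm_command([
  [[0,0,0,0,0,0],[0,0,0,0,0,0]],
])

```text
time: 11.95
eef_pos: [456.3, -225.4, 97.1]
ee_rot: [3.141, -0.001, 2.593]
wrist_force: [0.2, -0.2, -0.2]
width: 57.8
finger_force: 0.0
```

Run:
```python
from h import *
im,d=grab('top','t3')
cv2.imwrite('pics/t3c.png',cv2.resize(im[125:275,180:440],None,fx=3,fy=3,interpolation=cv2.INTER_CUBIC)[:,:,::-1])
```

```text
(no output)
```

View pics/t3c.png

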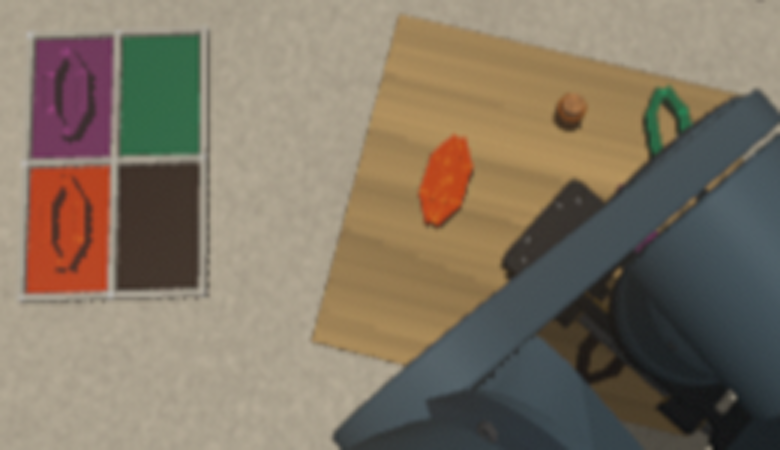

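The purple frame, at crop (73,95), and the orange frame, at (71,225), lie well inside their own pockets.

Call:
arm_command([
  [[0.01,-0.03,-0.8,0,0,0],[0.01,-0.03,-1.2,0,0,0],[0.01,-0.03,-1.41,0,0,0],[0.01,-0.03,-1.41,0,0,0],[0.01,-0.03,-1.41,0,0,0]],
])

```text
time: 12.62
eef_pos: [457.6, -228.7, 27.7]
ee_rot: [-3.141, 0.001, 2.592]
wrist_force: [0.4, -0.3, 0.8]
width: 57.7
finger_force: 0.0
```

Call:
arm_command([
  [[0,0,0,0,0,0],[0,0,0,0,0,0],[0,0,0,0,0,0],[0,0,0,0,0,0],[0,0,0,0,0,0],[0,0,0,0,0,0]],
], hand=1)

```text
time: 13.38
eef_pos: [457.2, -228.7, 27.2]
ee_rot: [-3.141, 0.001, 2.592]
wrist_force: [-1.2, 1.6, 6.4]
width: 33.8
finger_force: 11.9
```

Call:
arm_command([
  [[0,0,0.8,0,0,0],[0,0.4,1.4,0,0,0.5],[0.53,7.09,1.4,0,0,7.38],[0.53,7.09,1.4,0,0,7.38],[0.53,7.09,1.4,0,0,7.38],[0.53,7.09,1.4,0,0,7.38],[0.53,7.09,1.4,0,0,7.38],[0.53,7.09,1.4,0,0,7.38],[0.53,7.09,1.4,0,0,7.38],[0.53,7.09,1.4,0,0,7.38]],
])

```text
time: 14.62
eef_pos: [483.2, 125.4, 96.5]
ee_rot: [-3.141, -0.001, -2.919]
wrist_force: [0.5, -0.8, -0.3]
width: 33.9
finger_force: 11.9
```

Call:
arm_command([
  [[0,0,0,0,0,0],[0,0,0,0,0,0]],
])

```text
time: 14.88
eef_pos: [483.5, 125.0, 96.8]
ee_rot: [-3.142, -0.0, -2.92]
wrist_force: [-0.2, -0.1, -0.7]
width: 34.0
finger_force: 11.9
```

Call:
arm_command([
  [[0,0,-0.8,0,0,0],[0,0,-1.2,0,0,0],[0,0,-1.38,0,0,0],[0,0,-1.38,0,0,0],[0,0,-1.38,0,0,0]],
])

```text
time: 15.5
eef_pos: [484.1, 125.9, 28.5]
ee_rot: [-3.141, 0.001, -2.919]
wrist_force: [0.7, 0.2, 1.0]
width: 33.7
finger_force: 12.0
```

Call:
arm_command([
  [[0,0,0,0,0,0],[0,0,0,0,0,0],[0,0,0,0,0,0]],
], hand=0.48)

```text
time: 15.88
eef_pos: [483.5, 126.1, 28.0]
ee_rot: [-3.142, 0.0, -2.919]
wrist_force: [0.1, 0.1, -0.4]
width: 45.8
finger_force: 0.0
```

Call:
arm_command([
  [[0,0,0.6,0,0,0],[0,0,1.4,0,0,0],[2.83,-7.44,1.4,0,0,0.47],[2.83,-7.44,1.4,0,0,0.47],[2.83,-7.44,1.4,0,0,0.47],[2.83,-7.44,1.4,0,0,0.47],[2.83,-7.44,1.4,0,0,0.47],[2.83,-7.44,1.4,0,0,0.47],[2.83,-7.44,1.4,0,0,0.47],[2.83,-7.44,1.4,0,0,0.47]],
], hand=0.35)

```text
time: 17.12
eef_pos: [624.9, -247.7, 97.4]
ee_rot: [-3.142, 0.0, -2.872]
wrist_force: [0.1, -0.1, 0.3]
width: 57.0
finger_force: 0.0
```

Call:
arm_command([
  [[0,0,0,0,0,0],[0,0,0,0,0,0]],
])

```text
time: 17.38
eef_pos: [624.6, -244.2, 97.7]
ee_rot: [3.141, -0.0, -2.868]
wrist_force: [0.3, -0.9, -0.2]
width: 57.4
finger_force: 0.0
```

Call:
arm_command([
  [[0.0,-0.04,-0.8,0,0,0],[0.0,-0.04,-1.2,0,0,0],[0.0,-0.04,-1.43,0,0,0],[0.0,-0.04,-1.43,0,0,0],[0.0,-0.04,-1.43,0,0,0]],
])

```text
time: 18.0
eef_pos: [625.7, -248.3, 27.4]
ee_rot: [-3.14, 0.001, -2.869]
wrist_force: [0.5, -0.7, -0.5]
width: 57.4
finger_force: 0.0
```

Call:
arm_command([
  [[0,0,0,0,0,0],[0,0,0,0,0,0],[0,0,0,0,0,0],[0,0,0,0,0,0],[0,0,0,0,0,0],[0,0,0,0,0,0]],
], hand=1)

```text
time: 18.75
eef_pos: [625.2, -248.1, 26.8]
ee_rot: [-3.141, 0.0, -2.87]
wrist_force: [-1.4, 0.2, 5.9]
width: 34.1
finger_force: 11.9
```

Call:
arm_command([
  [[0,0,0.8,0,0,0],[0,0,1.4,0,0,0],[-0.78,7.93,1.4,0,0,-0.47],[-0.78,7.93,1.4,0,0,-0.47],[-0.78,7.93,1.4,0,0,-0.47],[-0.78,7.93,1.4,0,0,-0.47],[-0.78,7.93,1.4,0,0,-0.47],[-0.78,7.93,1.4,0,0,-0.47],[-0.78,7.93,1.4,0,0,-0.47],[-0.78,7.93,1.4,0,0,-0.47]],
])

```text
time: 20.0
eef_pos: [585.1, 150.4, 95.7]
ee_rot: [3.141, -0.001, -2.915]
wrist_force: [1.1, -1.1, 0.2]
width: 33.7
finger_force: 11.9
```

Call:
arm_command([
  [[0,0,0,0,0,0],[0,0,0,0,0,0]],
])

```text
time: 20.25
eef_pos: [586.2, 147.1, 96.2]
ee_rot: [-3.141, -0.0, -2.921]
wrist_force: [0.3, -0.2, 0.4]
width: 33.9
finger_force: 11.9
```

Call:
arm_command([
  [[0,0,-0.8,0,0,0],[0,0,-1.2,0,0,0],[0,0,-1.37,0,0,0],[0,0,-1.37,0,0,0],[0,0,-1.37,0,0,0]],
])

```text
time: 20.88
eef_pos: [586.6, 148.5, 28.6]
ee_rot: [-3.141, 0.001, -2.919]
wrist_force: [-1.0, 0.1, -0.4]
width: 34.0
finger_force: 11.9
```

Call:
arm_command([
  [[0,0,0,0,0,0],[0,0,0,0,0,0],[0,0,0,0,0,0]],
], hand=0.48)

```text
time: 21.25
eef_pos: [586.0, 148.6, 28.0]
ee_rot: [-3.142, 0.0, -2.919]
wrist_force: [-0.8, 0.1, 0.2]
width: 45.9
finger_force: 0.0
```

Call:
arm_command([
  [[0,0,0.6,0,0,0],[0,0,1.4,0,0,0],[0,0,3,0,0,0],[-3.5,5,4,0,0,0],[-3.5,5,4,0,0,0],[-3.5,5,4,0,0,0],[-3.5,5,4,0,0,0],[-3.5,5,4,0,0,0],[-3.5,5,4,0,0,0],[-3.5,5,4,0,0,0]],
])

```text
time: 22.5
eef_pos: [410.8, 398.3, 227.6]
ee_rot: [-3.141, 0.0, -2.918]
wrist_force: [0.6, -0.5, 0.6]
width: 45.7
finger_force: 0.0
```

Run:
```python
from h import *
im,d=grab('top','t4')
cv2.imwrite('pics/t4c.png',cv2.resize(im[125:275,180:440],None,fx=3,fy=3,interpolation=cv2.INTER_CUBIC)[:,:,::-1])
im,d=grab('side','s4')
cv2.imwrite('pics/s4c.png',cv2.resize(im[130:290,230:440],None,fx=3,fy=3,interpolation=cv2.INTER_CUBIC)[:,:,::-1])
```

```text
(no output)
```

View pics/t4c.png

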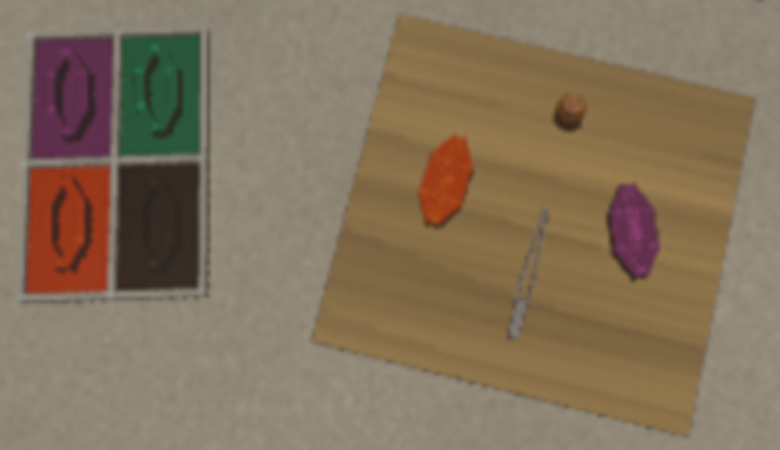

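View pics/s4c.png

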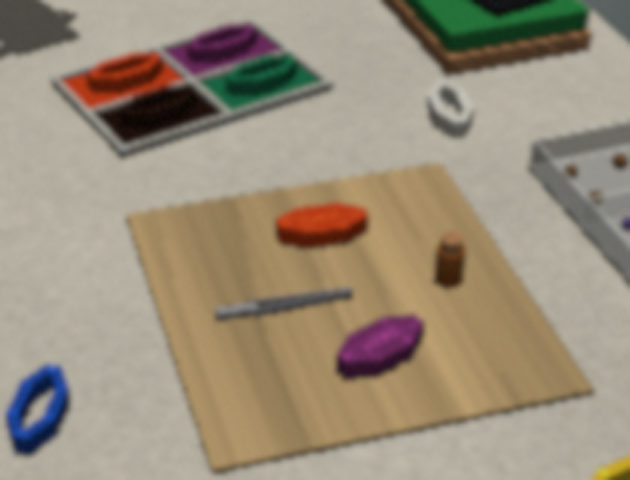

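All four frames lie flat in their own pockets: in the top crop, purple (73,95), green (163,92), orange (71,225) and brown (160,228). The blanks at (445,180) and (634,230), the tweezers and the vial have not moved.

```bash
python3 -c "from bench import ctrl; print(ctrl.sign_off())"
```

```text
the job is handed in; nothing more can be done
None
```

All four cut-out frames are lying flat and lengthwise in their own-colour pockets, both solid blanks were left where they lay, and I handed the job in at about 23 s on the robot's clock.

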